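# Lay out a hinge for assembly on the balcony work mat

### The arm

A 6-joint arm with a two-finger parallel gripper is mounted at the origin on the work surface. World frame = base frame: x ahead of the robot, y to its left, z up, the work surface at z = 0. Lengths are in m, angles in rad, forces in N, time in s.
With the tool pointing down it reaches from about 0.3 to 0.75 m from the base axis. Payload 8.5 kg.
Tool frame: the origin (TCP) lies between the finger pads; the fingertips stand 17 mm ahead of it and the grasp point (between the pads) lies 2 mm behind it; z points along the fingers, y is the line along which they close (so a half turn about z gives the same grasp; the last joint's range is limited). The gripper opens to 88 mm and grips with 3 to 60 N. Pads are 18 mm wide; open, the fingers measure 123 mm over their backs; the gripper's body (75 mm by 187 mm) begins 45 mm behind the grasp point.
Start: joints at [1.039, 0.381, 1.297, -0, 1.464, -0.215], TCP at [0.171, 0.523, 0.256] pointing down, gripper open.
Joint ranges: [-3.11, 3.11], [-0.89, 2.33], [0.22, 2.48], [-1.42, 4.56], [0.17, 2.85], [-2.88, 2.88]. Speed limits (rad/s): [2.39, 2.39, 3.14, 3.14, 3.14, 3.14].

### API

Orientations are given as [roll, pitch, yaw] about the fixed x, y, z axes, in that order (R = Rz(yaw) Ry(pitch) Rx(roll)).
In Python, from bench import read_state, vision, r gives the robot as it stands.
- The arm moves only by the shell command python3 -m creep 'ROWS' [FORCE]. ROWS is JSON, a list of rows, each a list of 7 numbers: the opening, from -1 (shut) to 1 (fully open), then the shift along the world's x, y, z in units of 40 mm (1.0 is 40 mm), then the turn, a rotation vector about the world's x, y, z in units of 5 degrees (1.0 is 5 degrees). In form: [[gripper, x, y, z, wx, wy, wz], ...]. A call has 1 to 8 rows; each row shifts and turns the commanded pose from where the row before left it; what a row does not reach is not made up. A row lasts 1/12 s, in which the tool goes at most 41.7 mm and 7.16 degrees, less where a joint would pass 70% of its speed; a pose out of reach is approached as far as the arm can. A call is refused whole if a number of a shift passes 1 or a number of a turn 1, either way. A call with a gripper value outside its range is refused whole. The fingers move at their own pace and stop on an object; FORCE is the grip in N (left out, the last holds). Time passes only in rows, so rows that do not move let the fingers close. It gives the time, the measured TCP pose, the force, the opening and the grip force at its end, in the units of the state.
- read_state(): the state, without advancing time (a new reading comes with each control period).
- vision.capture(name): name is "scene" or "top"; returns a dict with "image" (384x512x3 uint8, red, green, blue), "fov_y" (degrees; the focal length in pixels is half the picture's height over the tangent of half this angle, whatever the lens; pixels are square), "cx", "cy" (the principal point, pixels), "view" (4x4, takes a point from world to camera coordinates). Camera axes: x right, y up, looking along -z (the intrinsics and any distortion apply to the point x, -y, -z); pixel columns grow to the right and rows downward; lengths in m; the calibration is good to about 2 mm. A picture is of the moment at which its call begins. There is no depth.
- r.finish_job(): hands the job in; it is judged then, once.
Trained networks look in the newest picture that a camera, given by its name, has taken for a name from the list of things; names that differ only in an ending like _2 or _b are one class to them, and where a whole thing is asked for, a point or a joint stands for the part that bears it (a point fixed in the world has none). Each returns a list of dicts, best first, with "p" (0 to 1); they miss things now and then, are a little off and sometimes report something else, mostly with a low value. They report only what shows in the picture. A call takes as long as a camera call. They do not tell look-alikes from the thing itself.
- vision.outline_of(camera, thing): "pixels" (384x512 bool, what is visible of it) and "at" ([column, row] in pixels, amid what is visible of it).
The state is a dict: "t": time; "joint_pos": joint angles; "joint_velocities": joint speeds; "tau": joint torques, N m; "tcp_pos": TCP position; "tcp_rot": TCP orientation; "ft_force": force on the tool from outside, world axes, zero at the start; "torque": the same for the moment, N m; "grip_width": finger opening in m; "grasp_force": force on a finger pad.
Only numpy, scipy, OpenCV 4.12 (cv2) and the standard library are available. Lean on these libraries where they do the work, as an engineer would, in place of code of your own. Each camera call takes 0.05 s, during which the arm holds its last target. There are 200 camera calls.

### The job

Lay the hinge out flat on the green mat, ready to assemble: the pin lying square across the mat's long side, so that it points away from the robot, with a leaf on each side of it, level with it and parallel to it, knuckles facing the pin with about 3 cm of bare mat between - the three-knuckle leaf on the side towards the screwdriver carousel, the two-knuckle leaf on the other. Lay the file crosswise behind the pin (on the side away from the robot), centred on it, about 3 cm beyond its end. Keep all four things wholly on the mat, and do not shift the tape roll, cork block, jar or pencil.

Things in the scene. Friction and masses are not known exactly. Their poses are not given: they have to be found in the camera images.
- mat: Green silicone work mat, fixed to the board, 200 mm along x by 240 mm along y, 3 mm thick, with a thin lighter line near its edge. Origin: centre of its underside (on the board); x points to its far long edge, away from the robot; y to the robot's left along its long side; turned up to 0.25 rad.
- carousel: Revolving plastic screwdriver carousel, grey, about 124 mm across and 180 mm tall, eight upright screwdrivers with black and orange handles. Fixed; stands well off to the left or to the right of the mat (it changes place with a plain white paint tin). Origin: centre of its foot, on the board.
- leaf3: Steel hinge leaf with three knuckles on one long edge (one at each end and one in the middle, each 13 mm long). 66 mm along x, 44 along y. Plate 8 mm thick from y = -22 to +8 mm; knuckles: tubes 14 mm in diameter, axis along x at y = +15, z = 7 mm, reaching y = +22. Origin: centre of the 66 x 44 mm outline, on the underside; +y to the knuckles, z up. Starts flat; 112-182 g.
- leaf2: Steel hinge leaf with two knuckles on one long edge (each 13 mm long, at x = -13 and +13 mm, the ends of the edge free). 66 mm along x, 44 along y. Plate 8 mm thick from y = -22 to +8 mm; knuckles: tubes 14 mm in diameter, axis along x at y = +15, z = 7 mm, reaching y = +22. Origin: centre of the 66 x 44 mm outline, on the underside; +y to the knuckles, z up. Starts flat; 112-182 g.
- pin: Brushed aluminium hinge pin, 70 mm long along its x: round shank 10 mm in diameter with a square block of 11 x 11 mm, 5 mm long, at each end, on which it lies without rolling. Origin: its middle, on its axis (5.5 mm above what it lies on). 24-39 g.
- file: Small black plastic file, 130 mm long along its x: handle 20 mm wide and 12 mm high from x = -65 to -5 mm, flat blade 16 mm wide and 6 mm high from x = -5 to +65 mm. Origin: middle of its length, on the underside. 32-52 g.
- tape_roll: Bystander: grey roll of tape lying flat beyond the mat, to the left, 76 mm outside diameter, 20 mm high. Origin: centre of its underside.
- cork_block: Bystander: cork block 55 x 35 x 25 mm at the outer left or right. Origin: centre of its underside.
- jar: Bystander: small amber glass jar with a white lid, 48 mm in diameter, 55 mm tall, at the outer left or right. Origin: centre of its underside.
- pencil: Bystander: flat carpenter's pencil about 175 mm long, 12 mm wide, 8 mm high, lying beyond the mat. Origin: middle of its body, on the underside.
Things that resemble listed ones, but are neither listed nor needed, are in the scene too. There is more than one size of the file; the job needs the largest.

How it is judged:
At the end, for the whole second after the job is handed in: All flat, at rest, on the mat, within 0.2 rad of square. Pin axis 44-70 mm from each leaf's centre, on its knuckle side, level to 14 mm; leaves on opposite sides of it, leaf3 on the carousel's side. File's middle 61-89 mm behind the pin's middle, centred on its axis to 15 mm (y of pin in the frame of leaf3 between 0.044 and 0.07 m and x of pin in the frame of leaf3 between -0.014 and 0.014 m and angle between the x axis of each of leaf3, leaf2 and the x axis of pin, either way round below 0.2 rad and angle between each of leaf3, leaf2, file's own z axis and vertical below 0.1 rad and x of leaf3 in the frame of mat between -0.072 and 0.072 m and y of leaf3 in the frame of mat between -0.102 and 0.102 m and z of leaf3 in the frame of mat between -0.001 and 0.007 m and y of pin in the frame of leaf2 between 0.044 and 0.07 m and x of pin in the frame of leaf2 between -0.014 and 0.014 m and x of leaf2 in the frame of mat between -0.072 and 0.072 m and y of leaf2 in the frame of mat between -0.102 and 0.102 m and z of leaf2 in the frame of mat between -0.001 and 0.007 m and y of leaf2 in the frame of leaf3 above 0.088 m and y of carousel in the frame of leaf3 below 0 m and angle between the x axis of pin and the x axis of mat, either way round below 0.2 rad and x of pin in the frame of mat between -0.068 and 0.035 m and z of pin in the frame of mat between 0.005 and 0.0125 m and angle between the x axis of file and the y axis of mat, either way round below 0.2 rad and x of file in the frame of mat between -0.015 and 0.092 m and z of file in the frame of mat between -0.001 and 0.007 m and x of pin in the frame of file between -0.015 and 0.015 m and horizontal distance between pin and file between 0.061 and 0.089 m and linear speed of each of leaf3, leaf2, pin, file below 0.01 m/s and angular speed of each of leaf3, leaf2, pin, file below 0.2 rad/s); the robot touches nothing.
It fails at once if the roll of tape is shifted by more than 20 mm (distance of tape_roll from where it was at the start of the episode above 0.02 m).
It fails at once if the cork block is shifted by more than 20 mm (distance of cork_block from where it was at the start of the episode above 0.02 m).
It fails at once if the small jar is shifted by more than 20 mm (distance of jar from where it was at the start of the episode above 0.02 m).
It fails at once if the pencil is shifted by more than 20 mm (distance of pencil from where it was at the start of the episode above 0.02 m).
It also fails if it takes over 106 s, if anything falls off the work surface, if the arm or the gripper's body presses on something with over 40 N, if the wrist force passes 120 N, or if a joint passes its speed limit or range.

## Working session

There is one attempt and no reset: what is moved stays moved. The work goes in short steps, Python scripts to look and compute and a shell command to move; the robot and the scene stay as the last step left them, time stands still between calls to the robot, and variables do not carry over. Pictures are saved under pics/ and viewed, at most 14 in all, crops included, and the job is handed in when it is done.

```bash
ls; mkdir -p pics; cat > h.py <<'E'
import numpy as np, cv2
from bench import read_state, vision, r
def cap(n):
    return vision.capture(n)
def K(c):
    f=192/np.tan(np.radians(c['fov_y'])/2); return f
def unproj(c,uv,z):
    f=K(c);V=np.array(c['view']);R=V[:3,:3];t=V[:3,3]
    uv=np.atleast_2d(np.array(uv,float))
    d=np.c_[(uv[:,0]-c['cx'])/f,-(uv[:,1]-c['cy'])/f,-np.ones(len(uv))]@R
    o=-R.T@t
    return (o+d*((z-o[2])/d[:,2])[:,None])[:,:2]
def proj(c,P):
    f=K(c);V=np.array(c['view']);q=np.atleast_2d(P)@V[:3,:3].T+V[:3,3]
    return np.c_[c['cx']+f*q[:,0]/-q[:,2],c['cy']-f*q[:,1]/-q[:,2]]
E
python3 - <<'E'
from h import *
for n in('scene','top'):
    c=cap(n); print(n,{k:v for k,v in c.items() if k!='image'})
    cv2.imwrite(f'pics/{n}0.png',cv2.resize(c['image'][:,:,::-1],(800,600),interpolation=cv2.INTER_CUBIC))
s=read_state();print(s)
E
```

```text
pics
scene {'fov_y': 50.495073017069316, 'cx': 253.35417313732992, 'cy': 185.4657719436617, 'view': array([[ 0.15969622,  0.98715918,  0.00372443, -0.11082841],
       [-0.84925239,  0.1354612 ,  0.51031425,  0.48780415],
       [ 0.50325688, -0.08465824,  0.85997994, -1.57159118],
       [ 0.        ,  0.        ,  0.        ,  1.        ]])}
top {'fov_y': 53.19500049010561, 'cx': 253.59153255315738, 'cy': 187.41370415936942, 'view': array([[ 0.01198216, -0.99982522,  0.01435132, -0.01552339],
       [ 0.98589775,  0.01420867,  0.16674456, -0.57931098],
       [-0.16691933,  0.01215098,  0.98589568, -1.47487671],
       [ 0.        ,  0.        ,  0.        ,  1.        ]])}
{'t': 0.1, 'joint_pos': array([ 1.03865055e+00,  3.81153626e-01,  1.29814889e+00, -1.32729582e-05,
        1.46360425e+00, -2.15294459e-01]), 'joint_velocities': array([ 0.00117631, -0.00101223, -0.00040079, -0.00072103, -0.00094474,
        0.00034355]), 'tau': array([ 2.76920575e-03, -4.38652825e+01, -2.24905658e+01,  7.13765156e-02,
        3.43229016e-02, -6.78556944e-05]), 'tcp_pos': array([0.17125257, 0.52242281, 0.25519824]), 'tcp_rot': array([-3.14030606e+00, -2.67850404e-04,  2.82474259e+00]), 'ft_force': array([-0.02946993,  0.06347593, -0.00970247]), 'torque': array([-0.00193498,  0.01443998, -0.0117634 ]), 'grasp_force': 0.0, 'grip_width': 0.08839302640513029}
```

View pics/top0.png

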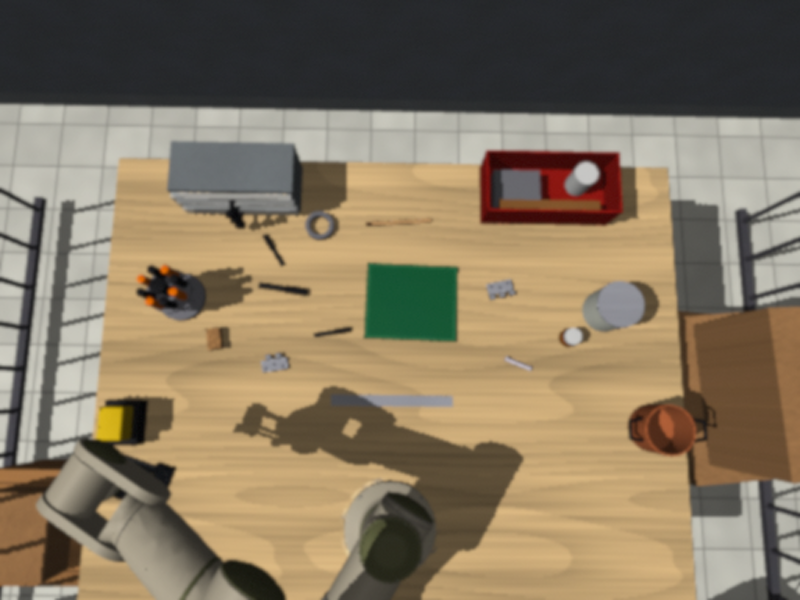

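View pics/scene0.png

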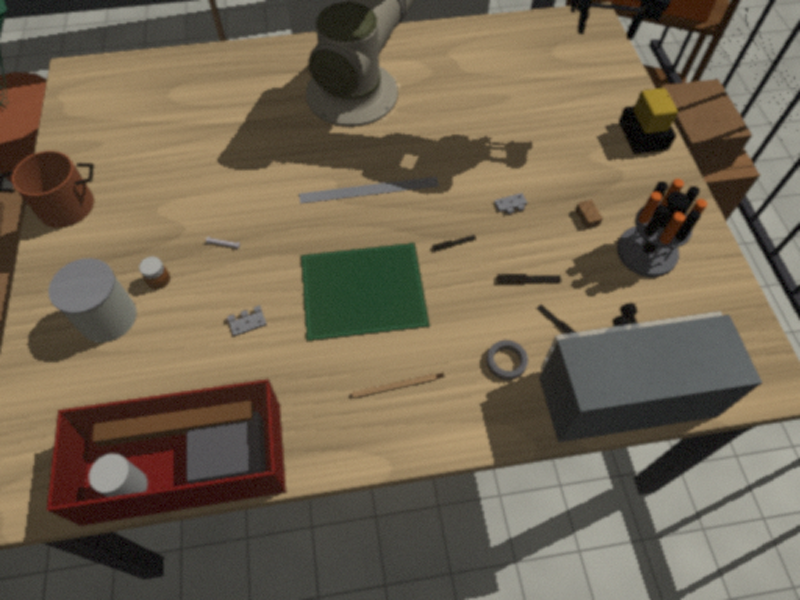

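Top view (800x600): the mat is at (411,302) and the carousel at left (170,290), which is +y. There are three files: (285,288), (333,331) and (274,250). The first looks longest, and I'll measure it to confirm. The leaves are at (275,362) and (501,289), the pin at (518,362). Next come enlarged crops and measurements.

```bash
python3 - <<'E'
from h import *
c=cap('top');s=cap('scene')
W=[]
P={}
for cam,cc in (('top',c),('scene',s)):
  for th in ('mat','leaf3','leaf2','pin','file','carousel','jar','cork_block','tape_roll','pencil'):
    for o in vision.outline_of(cam,th):
        m=o['pixels'].astype(np.uint8)
        ys,xs=np.nonzero(m)
        z={'mat':.003,'leaf3':.007,'leaf2':.007,'pin':.006,'file':.005}.get(th,0)
        w=unproj(cc,np.c_[xs,ys],z)
        rc=cv2.minAreaRect((w*1000).astype(np.float32))
        print(cam,th,round(o['p'],2),np.round(o['at']),'n',len(xs),'mean',w.mean(0).round(4),'rect',np.round(rc[0]),np.round(rc[1]),round(rc[2],1))
def crop(cc,u,v,h=24):
    u,v=int(u),int(v);return cv2.resize(cc['image'][v-h:v+h,u-h:u+h,::-1],(260,260),interpolation=cv2.INTER_CUBIC)
k=.64
A=[crop(c,275*k,362*k),crop(c,501*k,289*k),crop(c,518*k,362*k)]
B=[crop(s,510*k,204*k),crop(s,246*k,320*k),crop(c,295*k,290*k,40)]
cv2.imwrite('pics/crops1.png',np.vstack([np.hstack(A),np.hstack(B)]))
E
```

```text
top mat 0.56 [263. 193.] n 2839 mean [ 0.5634 -0.0467] rect [565. -48.] [243. 201.] 88.1
top leaf3 0.66 [176. 231.] n 138 mean [0.4021 0.3038] rect [403. 303.] [43. 56.] 2.8
top leaf3 0.56 [322. 185.] n 138 mean [ 0.6029 -0.2785] rect [ 602. -279.] [39. 65.] 12.2
top leaf2 0.66 [176. 231.] n 138 mean [0.4021 0.3038] rect [403. 303.] [43. 56.] 2.8
top leaf2 0.56 [322. 185.] n 138 mean [ 0.6029 -0.2785] rect [ 602. -279.] [39. 65.] 12.2
top pin 0.44 [330. 233.] n 28 mean [ 0.4064 -0.3248] rect [ 406. -323.] [55.  9.] 70.1
top pin 0.34 [321. 186.] n 155 mean [ 0.6021 -0.281 ] rect [ 602. -281.] [41. 69.] 13.0
top file 0.49 [183. 184.] n 116 mean [0.5946 0.2831] rect [596. 290.] [121.  19.] 81.2
top file 0.46 [174. 156.] n 80 mean [0.7033 0.3222] rect [699. 320.] [94. 17.] 29.8
top file 0.18 [322. 187.] n 121 mean [ 0.6045 -0.2812] rect [ 604. -281.] [36. 64.] 14.9
top carousel 0.97 [110. 187.] n 1174 mean [0.5812 0.5802] rect [582. 585.] [192. 126.] 69.0
top carousel 0.2 [136. 214.] n 160 mean [0.4642 0.4598] rect [464. 460.] [63. 44.] 12.8
top jar 0.61 [363. 217.] n 138 mean [ 0.4769 -
[... 1233 characters left out ...]
 mean [0.457  0.4614] rect [456. 461.] [72. 46.] 4.1
scene carousel 0.67 [423. 150.] n 2150 mean [0.5177 0.6026] rect [512. 610.] [123. 288.] 43.7
scene jar 0.77 [100. 172.] n 300 mean [ 0.4576 -0.4621] rect [ 458. -463.] [85. 49.] 31.5
scene cork_block 0.68 [378. 140.] n 206 mean [0.4525 0.463 ] rect [452. 463.] [69. 48.] 7.8
scene tape_roll 0.73 [322. 238.] n 324 mean [0.763  0.1992] rect [763. 201.] [71. 82.] 74.9
scene tape_roll 0.24 [159. 209.] n 243 mean [ 0.6014 -0.2807] rect [ 600. -282.] [46. 64.] 12.7
scene pencil 0.69 [256. 247.] n 247 mean [ 0.7795 -0.0147] rect [779. -11.] [ 13. 174.] 4.4
scene pencil 0.19 [423. 146.] n 2163 mean [0.5171 0.6032] rect [506. 608.] [127. 286.] 47.2
```

View pics/crops1.png

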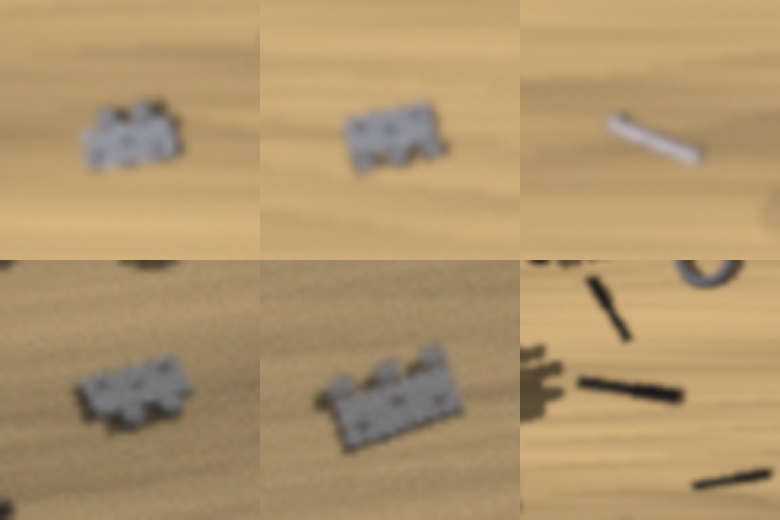

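Confirmed from the crops:
- **leaf2:** the leaf at top (275,362), with two knuckles facing away from the robot.
- **leaf3:** the leaf at top (501,289), with three knuckles facing the robot.
- **Files:** at top (285,288) the file measures about 125–130 mm, at (274,250) about 95 mm, and at (333,331) about 82 mm. The first is the one wanted, and its wider handle points to −y.

Next I fit models to both masks to refine the poses.

```bash
cat > fit.py <<'E'
from h import *
from scipy.optimize import minimize
def box(x0,x1,y0,y1,z0,z1): return np.array([[x,y,z] for x in(x0,x1) for y in(y0,y1) for z in(z0,z1)],float)/1000
plate=box(-33,33,-22,8,0,8)
kn=lambda xs:[box(x-6.5,x+6.5,8,22,1,13) for x in xs]
M={'leaf3':[plate]+kn([-26.5,0,26.5]),'leaf2':[plate]+kn([-13,13]),
'pin':[box(-35,35,-5,5,-5,5),box(-35,-30,-5.5,5.5,-5.5,5.5),box(30,35,-5.5,5.5,-5.5,5.5)],
'file':[box(-65,-5,-10,10,0,12),box(-5,65,-8,8,0,6)],'mat':[box(-100,100,-120,120,0,3)]}
S=8
def render(c,name,p,z0):
    x,y,a=p;R=np.array([[np.cos(a),-np.sin(a),0],[np.sin(a),np.cos(a),0],[0,0,1]])
    im=np.zeros((384*S,512*S),np.uint8)
    for b in M[name]:
        uv=(proj(c,b@R.T+[x,y,z0])+.5)*S
        cv2.fillConvexPoly(im,cv2.convexHull(uv.astype(np.float32)).astype(np.int32),255)
    return cv2.resize(im,(512,384),interpolation=cv2.INTER_AREA)/255.
def fit(name,p0,z0,cams=('top','scene'),verbose=True):
    D=[]
    for cam in cams:
        c=cap(cam);o=[o for o in vision.outline_of(cam,name)]
        P=proj(c,[p0[0],p0[1],z0])[0]
        o=[q for q in o if np.hypot(*(np.array(q['at'])-P))<(40 if name=='mat' else 12)]
        if o: D.append((c,cv2.GaussianBlur(o[0]['pixels'].astype(np.float32),(0,0),1)))
        else: print('none',cam,name)
    def cost(q,D=D):
        return sum(((cv2.GaussianBlur(render(c,name,q*[.01,.01,.2]+p0,z0),(0,0),1)-m)**2).sum()/m.sum() for c,m in D)
    sx=np.array([[0,0,0],[.7,0,0],[0,.7,0],[0,0,.7]])
    out=[]
    for DD in [D]+[[d] for d in D]:
        q=minimize(cost,[0,0,0],args=(DD,),method='Nelder-Mead',options=dict(initial_simplex=sx,maxfev=80)); 
        out.append(q.x*[.01,.01,.2]+p0); 
        if verbose: print(name,np.round(out[-1],4),round(q.fun,3))
    return out[0]
E
python3 - <<'E'
from fit import *
fit('mat',np.array([.5655,-.047,-.033]),0)
fit('leaf3',np.array([.604,-.279,np.pi/2+.24]),0)
fit('leaf2',np.array([.404,.303,-np.pi/2+.1]),0)
fit('pin',np.array([.407,-.322,1.2]),.0055)
fit('file',np.array([.595,.289,1.41]),0)
fit('file',np.array([.595,.289,1.41-np.pi]),0)
E
```

```text
mat [ 0.5659 -0.0464 -0.0253] 0.004
mat [ 0.5653 -0.046  -0.0296] 0.002
mat [ 0.5663 -0.0468 -0.0252] 0.001
leaf3 [ 0.6014 -0.2799  1.8185] 0.042
leaf3 [ 0.6003 -0.2801  1.8162] 0.02
leaf3 [ 0.6027 -0.2796  1.8183] 0.014
none top leaf2
leaf2 [ 0.4046  0.3048 -1.3947] 0.023
leaf2 [ 0.4046  0.3048 -1.3947] 0.023
pin [ 0.4085 -0.3217  1.1894] 0.151
pin [ 0.4079 -0.3201  1.1945] 0.015
pin [ 0.409  -0.3222  1.178 ] 0.12
file [0.5954 0.2901 1.4367] 0.127
file [0.5954 0.2914 1.4289] 0.114
file [0.595  0.2887 1.4411] 0.008
file [ 0.5952  0.2864 -1.7204] 0.267
file [ 0.5946  0.2837 -1.6963] 0.157
file [ 0.5953  0.288  -1.7448] 0.096
```

```bash

python3 -m creep '[[-0.2,0.7,-0.7,0,0,0,-0.78],[-0.2,0.7,-0.7,0,0,0,-0.78],[-0.2,0.7,-0.7,0,0,0,-0.78],[-0.2,0.7,-0.7,0,0,0,-0.78],[-0.2,0.7,-0.7,0,0,0,-0.78],[-0.2,0.7,-0.7,0,0,0,-0.78],[-0.2,0.7,-0.7,0,0,0,-0.78],[-0.2,0.7,-0.7,0,0,0,-0.78]]' 20
python3 -m creep '[[-0.2,0.2,-0.9,-0.1,0,0,-0.78],[-0.2,0.2,-0.9,-0.1,0,0,-0.78],[-0.2,0.2,-0.9,-0.1,0,0,-0.78],[-0.2,0.2,-0.9,-0.1,0,0,-0.78],[-0.2,0.2,-0.9,-0.1,0,0,-0.78],[-0.2,0.2,-0.9,-0.1,0,0,-0.78],[-0.2,0.2,-0.9,-0.1,0,0,-0.78],[-0.2,0.2,-0.9,-0.1,0,0,-0.78]]'
python3 -m creep '[[-0.2,-0.15,-0.9,-0.1,0,0,-0.78],[-0.2,-0.15,-0.9,-0.1,0,0,-0.78],[-0.2,-0.15,-0.9,-0.1,0,0,-0.78],[-0.2,-0.15,-0.9,-0.1,0,0,-0.78],[-0.2,-0.15,-0.9,-0.1,0,0,-0.78],[-0.2,-0.15,-0.9,-0.1,0,0,-0.78],[-0.2,-0.15,-0.9,-0.1,0,0,-0.78],[-0.2,-0.15,-0.9,-0.1,0,0,-0.78]]'
python3 -m creep '[[-0.2,0,0,0,0,0,0],[-0.2,0,0,0,0,0,0]]'
```

```text
t: 3.07
tcp_pos: [0.3964, 0.297, 0.256]
tcp_rot: [3.141, 0.0, 2.277]
ft_force: [1.0, 1.0, 0.0]
grip_width: 0.0372
grasp_force: 0.0
t: 3.73
tcp_pos: [0.4594, 0.0088, 0.2238]
tcp_rot: [3.141, 0.0, 1.732]
ft_force: [1.6, 0.3, 0.7]
grip_width: 0.0356
grasp_force: 0.0
t: 4.4
tcp_pos: [0.4107, -0.2792, 0.1917]
tcp_rot: [3.141, 0.0, 1.188]
ft_force: [1.4, -0.2, -0.4]
grip_width: 0.0356
grasp_force: 0.0
t: 4.57
tcp_pos: [0.4109, -0.2787, 0.1913]
tcp_rot: [-3.141, -0.0, 1.189]
ft_force: [-0.2, 0.9, 0.1]
grip_width: 0.0351
grasp_force: 0.0
```

```bash

python3 -m creep '[[-0.2,-0.03,-0.54,-0.6,0,0,0],[-0.2,-0.03,-0.53,-0.6,0,0,0],[-0.2,0,0,-0.7,0,0,0],[-0.2,0,0,-0.7,0,0,0],[-0.2,0,0,-0.7,0,0,0],[-0.2,0,0,-0.6,0,0,0],[-0.2,0,0,-0.39,0,0,0],[-0.2,0,0,0,0,0,0]]'
python3 -m creep '[[-1,0,0,0,0,0,0],[-1,0,0,0,0,0,0],[-1,0,0,0,0,0,0],[-1,0,0,0,0,0,0],[-1,0,0,0,0,0,0],[-1,0,0,0,0,0,0]]' 20
python3 -m creep '[[-1,0,0,0.3,0,0,0],[-1,0,0,0.6,0,0,0],[-1,0,0,0.6,0,0,0],[-1,0,0,0.5,0,0,0],[-1,0,0,0,0,0,0]]'
```

```text
t: 5.23
tcp_pos: [0.4093, -0.3187, 0.0188]
tcp_rot: [-3.14, -0.001, 1.193]
ft_force: [1.1, 0.3, 0.5]
grip_width: 0.0352
grasp_force: 0.0
t: 5.73
tcp_pos: [0.4091, -0.32, 0.0206]
tcp_rot: [3.141, -0.0, 1.191]
ft_force: [0.7, 2.6, 4.4]
grip_width: 0.0091
grasp_force: 20.0
t: 6.15
tcp_pos: [0.4099, -0.3213, 0.1036]
tcp_rot: [3.136, 0.003, 1.191]
ft_force: [0.5, 0.2, 0.3]
grip_width: 0.0091
grasp_force: 20.0
```

```bash

python3 -m creep '[[-1,0.205,0.43,0,0,0,-0.872],[-1,0.205,0.43,0,0,0,-0.872],[-1,0.205,0.43,0,0,0,-0.872],[-1,0.205,0.43,0,0,0,-0.872],[-1,0.205,0.43,0,0,0,-0.872],[-1,0.205,0.43,0,0,0,-0.872],[-1,0.205,0.43,0,0,0,-0.872],[-1,0.205,0.43,0,0,0,-0.872]]'
python3 -m creep '[[-1,0.205,0.43,0,0,0,-0.872],[-1,0.205,0.43,0,0,0,-0.872],[-1,0.205,0.43,0,0,0,-0.872],[-1,0.205,0.43,0,0,0,-0.872],[-1,0.205,0.43,0,0,0,-0.872],[-1,0.205,0.43,0,0,0,-0.872],[-1,0.205,0.43,0,0,0,-0.872],[-1,0.205,0.43,0,0,0,-0.872]]'
python3 -m creep '[[-1,0,0,-0.6,0,0,0],[-1,0,0,-0.6,0,0,0],[-1,0,0,0,0,0,0],[-1,0,0,0,0,0,0]]'
```

```text
t: 6.82
tcp_pos: [0.4745, -0.1816, 0.0993]
tcp_rot: [-3.141, 0.001, 0.578]
ft_force: [-0.0, -1.3, 0.8]
grip_width: 0.0088
grasp_force: 20.0
t: 7.48
tcp_pos: [0.5401, -0.0441, 0.0992]
tcp_rot: [-3.141, 0.001, -0.03]
ft_force: [0.3, 0.5, -1.1]
grip_width: 0.009
grasp_force: 20.0
t: 7.82
tcp_pos: [0.5395, -0.0449, 0.0512]
tcp_rot: [-3.141, 0.003, -0.026]
ft_force: [0.4, 0.6, 0.3]
grip_width: 0.0085
grasp_force: 20.0
```

```bash

python3 -m creep '[[-1,0,0,-0.3,0,0,0],[-1,0,0,-0.25,0,0,0],[-1,0,0,-0.14,0,0,0],[-1,0,0,0,0,0,0],[-1,0,0,0,0,0,0],[-1,0,0,0,0,0,0]]'
python3 -m creep '[[-0.6,0,0,0,0,0,0],[-0.4,0,0,0,0,0,0],[-0.4,0,0,0,0,0,0],[-0.4,0,0,0.3,0,0,0],[-0.4,0,0,0.6,0,0,0],[-0.4,0,0,0.8,0,0,0],[-0.4,0,0,0.5,0,0,0]]'
```

```text
t: 8.32
tcp_pos: [0.5403, -0.0451, 0.0251]
tcp_rot: [3.141, -0.001, -0.026]
ft_force: [-0.1, -0.9, 0.2]
grip_width: 0.0091
grasp_force: 20.0
t: 8.9
tcp_pos: [0.5406, -0.0451, 0.115]
tcp_rot: [3.141, -0.002, -0.026]
ft_force: [0.6, -0.6, -0.0]
grip_width: 0.0263
grasp_force: 0.0
```

```bash

python3 -m creep '[[1,-0.293,0.726,0,0,0,0.193],[1,-0.293,0.726,0,0,0,0.193],[1,-0.293,0.726,0,0,0,0.193],[1,-0.293,0.726,0,0,0,0.193],[1,-0.293,0.726,0,0,0,0.193],[1,-0.293,0.726,0,0,0,0.193]]'
python3 -m creep '[[1,-0.293,0.726,0,0,0,0.193],[1,-0.293,0.726,0,0,0,0.193],[1,-0.293,0.726,0,0,0,0.193],[1,-0.293,0.726,0,0,0,0.193],[1,-0.293,0.726,0,0,0,0.193],[1,-0.293,0.726,0,0,0,0.193],[1,0,0,0,0,0,0],[1,0,0,0,0,0,0]]'
python3 - <<'E'
from fit import *
fit('leaf2',np.array([.404,.304,-1.395]),0)
fit('pin',np.array([.541,-.0455,-.026]),.0085)
E
```

```text
t: 9.4
tcp_pos: [0.469, 0.1305, 0.1128]
tcp_rot: [-3.142, -0.0, 0.075]
ft_force: [0.6, -0.3, -0.1]
grip_width: 0.0641
grasp_force: 0.0
t: 10.07
tcp_pos: [0.3988, 0.3044, 0.1126]
tcp_rot: [3.142, -0.0, 0.179]
ft_force: [0.2, 0.1, 0.4]
grip_width: 0.0877
grasp_force: 0.0
none top leaf2
leaf2 [ 0.4027  0.3047 -1.3667] 0.013
leaf2 [ 0.4027  0.3047 -1.3667] 0.013
none scene pin
pin [ 0.537  -0.0441  0.015 ] 0.232
pin [ 0.537  -0.0441  0.015 ] 0.232
```

```bash

python3 -m creep '[[1,0,0,-0.7,0,0,0],[1,0,0,-0.7,0,0,0],[1,0,0,-0.6,0,0,0],[1,0,0,-0.33,0,0,0],[1,0,0,0,0,0,0]]'
python3 -m creep '[[-1,0,0,0,0,0,0],[-1,0,0,0,0,0,0],[-1,0,0,0,0,0,0],[-1,0,0,0,0,0,0],[-1,0,0,0,0,0,0],[-1,0,0,0,0,0,0]]' 35
python3 -m creep '[[-1,0,0,0.3,0,0,0],[-1,0,0,0.6,0,0,0],[-1,0,0,0.6,0,0,0],[-1,0,0,0.7,0,0,0],[-1,0,0,0,0,0,0]]'
```

```text
t: 10.88
tcp_pos: [0.3992, 0.3029, 0.0185]
tcp_rot: [3.141, 0.002, 0.175]
ft_force: [0.3, 0.7, 0.5]
grip_width: 0.0881
grasp_force: 0.0
t: 11.38
tcp_pos: [0.3996, 0.3034, 0.0195]
tcp_rot: [3.142, -0.0, 0.176]
ft_force: [1.0, -0.4, 0.5]
grip_width: 0.0653
grasp_force: 35.0
t: 11.8
tcp_pos: [0.401, 0.3044, 0.1115]
tcp_rot: [-3.14, -0.007, 0.176]
ft_force: [0.6, 0.1, -1.2]
grip_width: 0.0652
grasp_force: 35.0
```

```bash

python3 -m creep '[[-1,0.193,-0.57,0,0,0,0.872],[-1,0.193,-0.57,0,0,0,0.872],[-1,0.193,-0.57,0,0,0,0.872],[-1,0.193,-0.57,0,0,0,0.872],[-1,0.193,-0.57,0,0,0,0.872],[-1,0.193,-0.57,0,0,0,0.872]]'
python3 -m creep '[[-1,0.193,-0.57,0,0,0,0.872],[-1,0.193,-0.57,0,0,0,0.872],[-1,0.193,-0.57,0,0,0,0.872],[-1,0.193,-0.57,0,0,0,0.872],[-1,0.193,-0.57,0,0,0,0.872],[-1,0.193,-0.57,0,0,0,0.872]]'
python3 -m creep '[[-1,0.193,-0.57,0,0,0,0.872],[-1,0.193,-0.57,0,0,0,0.872],[-1,0.193,-0.57,0,0,0,0.872],[-1,0.193,-0.57,0,0,0,0.872],[-1,0.193,-0.57,0,0,0,0.872],[-1,0.193,-0.57,0,0,0,0.872],[-1,0,0,0,0,0,0],[-1,0,0,0,0,0,0]]'
```

```text
t: 12.3
tcp_pos: [0.4456, 0.1656, 0.1067]
tcp_rot: [-3.141, 0.001, 0.636]
ft_force: [0.1, 0.1, -1.6]
grip_width: 0.0649
grasp_force: 35.0
t: 12.8
tcp_pos: [0.492, 0.0288, 0.1066]
tcp_rot: [-3.14, 0.0, 1.093]
ft_force: [0.8, 0.3, -1.2]
grip_width: 0.0653
grasp_force: 35.0
t: 13.47
tcp_pos: [0.5381, -0.1075, 0.1064]
tcp_rot: [-3.14, -0.001, 1.543]
ft_force: [0.1, 0.4, -0.5]
grip_width: 0.0653
grasp_force: 35.0
```

```bash

python3 -m creep '[[-1,0.03,0,-0.6,0,0,0],[-1,0,0,-0.6,0,0,0],[-1,0,0,-0.4,0,0,0],[-1,0,0,-0.3,0,0,0],[-1,0,0,-0.17,0,0,0],[-1,0,0,0,0,0,0],[-1,0,0,0,0,0,0]]'
python3 -m creep '[[0.7,0,0,0,0,0,0],[0.8,0,0,0,0,0,0],[0.8,0,0,0,0,0,0],[0.8,0,0,0.3,0,0,0],[0.8,0,0,0.6,0,0,0],[0.8,0,0,0.8,0,0,0],[0.8,0,0,0.6,0,0,0]]'
python3 - <<'E'
from fit import *
fit('leaf3',np.array([.6014,-.2799,1.8185]),0)
c=cap('top');i=c['image']
cv2.imwrite('pics/t2.png',cv2.resize(i[150:270,170:350,::-1],(792,528),interpolation=cv2.INTER_CUBIC))
E
```

```text
t: 14.05
tcp_pos: [0.5396, -0.1063, 0.0247]
tcp_rot: [-3.141, -0.0, 1.546]
ft_force: [-0.5, -0.6, -1.6]
grip_width: 0.0651
grasp_force: 35.0
t: 14.63
tcp_pos: [0.5399, -0.107, 0.1189]
tcp_rot: [3.14, 0.001, 1.545]
ft_force: [-0.4, 0.8, 0.7]
grip_width: 0.0794
grasp_force: 0.0
leaf3 [ 0.6019 -0.2806  1.7924] 0.119
leaf3 [ 0.6021 -0.2825  1.7165] 0.068
leaf3 [ 0.6022 -0.2798  1.8395] 0.043
```

View pics/t2.png

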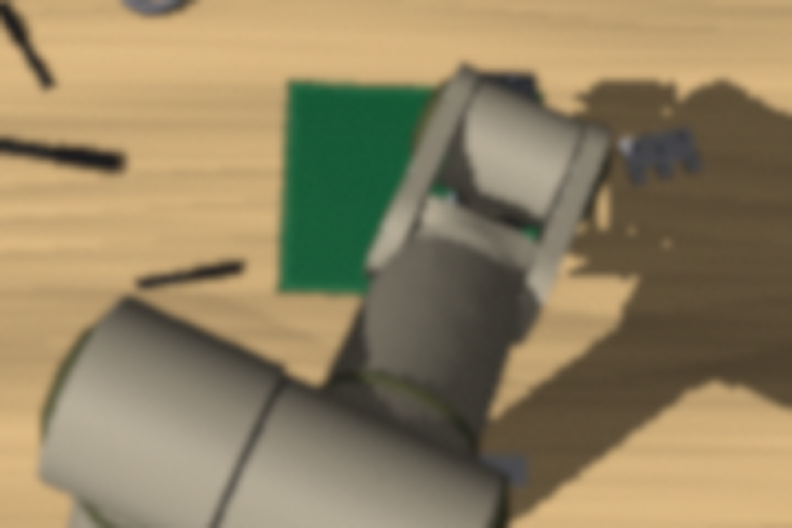

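The arm hides the placed parts here; leaf3 at (660,155) is undisturbed. On to leaf3.

```bash

python3 -m creep '[[1,0.096,-0.253,0,0,0,-0.874],[1,0.096,-0.253,0,0,0,-0.874],[1,0.096,-0.253,0,0,0,-0.874],[1,0.096,-0.253,0,0,0,-0.874],[1,0.096,-0.253,0,0,0,-0.874],[1,0.096,-0.253,0,0,0,-0.874],[1,0.096,-0.253,0,0,0,-0.874],[1,0.096,-0.253,0,0,0,-0.874]]'
python3 -m creep '[[1,0.096,-0.253,0,0,0,-0.874],[1,0.096,-0.253,0,0,0,-0.874],[1,0.096,-0.253,0,0,0,-0.874],[1,0.096,-0.253,0,0,0,-0.874],[1,0.096,-0.253,0,0,0,-0.874],[1,0.096,-0.253,0,0,0,-0.874],[1,0.096,-0.253,0,0,0,-0.874],[1,0.096,-0.253,0,0,0,-0.874]]'
python3 -m creep '[[1,0.096,-0.253,0,0,0,-0.874],[1,0,0,-0.6,0,0,0],[1,0,0,-0.6,0,0,0],[1,0,0,0,0,0,0],[1,0,0,0,0,0,0]]'
```

```text
t: 15.55
tcp_pos: [0.57, -0.1881, 0.1149]
tcp_rot: [-3.139, 0.0, 0.931]
ft_force: [0.9, 0.1, 0.9]
grip_width: 0.0881
grasp_force: 0.0
t: 16.22
tcp_pos: [0.6008, -0.269, 0.1146]
tcp_rot: [-3.139, 0.002, 0.321]
ft_force: [-0.4, -0.6, 0.0]
grip_width: 0.0883
grasp_force: 0.0
t: 16.63
tcp_pos: [0.6042, -0.2785, 0.0666]
tcp_rot: [-3.138, 0.003, 0.249]
ft_force: [0.4, 0.0, 0.6]
grip_width: 0.0883
grasp_force: 0.0
```

```bash

python3 -m creep '[[1,0.03,0,-0.5,0,0,0],[1,0,0,-0.4,0,0,0],[1,0,0,-0.28,0,0,0],[1,0,0,0,0,0,0],[1,0,0,0,0,0,0]]'
python3 -m creep '[[-1,0,0,0,0,0,0],[-1,0,0,0,0,0,0],[-1,0,0,0,0,0,0],[-1,0,0,0,0,0,0],[-1,0,0,0,0,0,0],[-1,0,0,0,0,0,0]]' 35
python3 -m creep '[[-1,0,0,0.3,0,0,0],[-1,0,0,0.6,0,0,0],[-1,0,0,0.6,0,0,0],[-1,0,0,0.7,0,0,0],[-1,0,0,0,0,0,0]]'
```

```text
t: 17.05
tcp_pos: [0.6064, -0.279, 0.0219]
tcp_rot: [3.141, -0.0, 0.249]
ft_force: [1.1, -0.8, -1.0]
grip_width: 0.088
grasp_force: 0.0
t: 17.55
tcp_pos: [0.6064, -0.2791, 0.0221]
tcp_rot: [3.141, -0.001, 0.249]
ft_force: [-0.4, -0.2, 5.5]
grip_width: 0.0646
grasp_force: 35.0
t: 17.97
tcp_pos: [0.6078, -0.28, 0.1155]
tcp_rot: [3.135, -0.006, 0.249]
ft_force: [0.1, 0.2, -0.3]
grip_width: 0.065
grasp_force: 35.0
```

```bash

python3 -m creep '[[-1,-0.0945,0.4345,0,0,0,0.8735],[-1,-0.0945,0.4345,0,0,0,0.8735],[-1,-0.0945,0.4345,0,0,0,0.8735],[-1,-0.0945,0.4345,0,0,0,0.8735],[-1,-0.0945,0.4345,0,0,0,0.8735],[-1,-0.0945,0.4345,0,0,0,0.8735]]'
python3 -m creep '[[-1,-0.0945,0.4345,0,0,0,0.8735],[-1,-0.0945,0.4345,0,0,0,0.8735],[-1,-0.0945,0.4345,0,0,0,0.8735],[-1,-0.0945,0.4345,0,0,0,0.8735],[-1,-0.0945,0.4345,0,0,0,0.8735],[-1,-0.0945,0.4345,0,0,0,0.8735]]'
python3 -m creep '[[-1,-0.0945,0.4345,0,0,0,0.8735],[-1,-0.0945,0.4345,0,0,0,0.8735],[-1,-0.0945,0.4345,0,0,0,0.8735],[-1,-0.0945,0.4345,0,0,0,0.8735],[-1,-0.0945,0.4345,0,0,0,0.8735],[-1,0,0,-0.5,0,0,0],[-1,0,0,0,0,0,0],[-1,0,0,0,0,0,0]]'
```

```text
t: 18.47
tcp_pos: [0.5828, -0.1737, 0.109]
tcp_rot: [-3.14, 0.0, 0.71]
ft_force: [-0.3, 0.3, -0.8]
grip_width: 0.0648
grasp_force: 35.0
t: 18.97
tcp_pos: [0.5602, -0.0694, 0.1091]
tcp_rot: [-3.141, 0.0, 1.167]
ft_force: [-0.7, 0.4, -0.5]
grip_width: 0.0646
grasp_force: 35.0
t: 19.63
tcp_pos: [0.5413, 0.0166, 0.0889]
tcp_rot: [-3.139, -0.0, 1.544]
ft_force: [-0.9, -0.5, -0.5]
grip_width: 0.0647
grasp_force: 35.0
```

```bash

python3 -m creep '[[-1,0.03,0,-0.5,0,0,0],[-1,0,0,-0.5,0,0,0],[-1,0,0,-0.35,0,0,0],[-1,0,0,-0.25,0,0,0],[-1,0,0,0,0,0,0],[-1,0,0,0,0,0,0]]'
python3 -m creep '[[0.7,0,0,0,0,0,0],[0.8,0,0,0,0,0,0],[0.8,0,0,0,0,0,0],[0.8,0,0,0.3,0,0,0],[0.8,0,0,0.6,0,0,0],[0.8,0,0,0.8,0,0,0],[0.8,0,0,0.6,0,0,0]]'
```

```text
t: 20.13
tcp_pos: [0.5434, 0.0161, 0.0257]
tcp_rot: [3.141, 0.0, 1.544]
ft_force: [1.1, 0.3, -0.8]
grip_width: 0.0652
grasp_force: 35.0
t: 20.72
tcp_pos: [0.5433, 0.0165, 0.1197]
tcp_rot: [3.14, 0.0, 1.545]
ft_force: [0.3, -0.8, 0.9]
grip_width: 0.0789
grasp_force: 0.0
```

```bash

python3 -m creep '[[0.1,0.125,0.645,0,0,0,-0.124],[0.1,0.125,0.645,0,0,0,-0.124],[0.1,0.125,0.645,0,0,0,-0.124],[0.1,0.125,0.645,0,0,0,-0.124],[0.1,0.125,0.645,0,0,0,-0.124],[0.1,0.125,0.645,0,0,0,-0.124],[0.1,0.125,0.645,0,0,0,-0.124],[0.1,0.125,0.645,0,0,0,-0.124]]'
python3 -m creep '[[0.1,0.125,0.645,0,0,0,-0.124],[0.1,0.125,0.645,0,0,0,-0.124],[0.1,0,0,-0.6,0,0,0],[0.1,0,0,-0.6,0,0,0],[0.1,0,0,0,0,0,0],[0.1,0,0,0,0,0,0]]'
python3 - <<'E'
from fit import *
fit('pin',np.array([.541,-.0455,-.026]),.0085)
fit('leaf2',np.array([.5395,-.1028,-.026]),.003)
fit('leaf3',np.array([.5425,.0112,3.116]),.003)
fit('file',np.array([.5954,.2895,1.4367]),0)
c=cap('scene');i=c['image']
cv2.imwrite('pics/s3.png',cv2.resize(i[110:260,140:380,::-1],(800,500),interpolation=cv2.INTER_CUBIC))
E
```

```text
t: 21.38
tcp_pos: [0.5831, 0.2243, 0.1178]
tcp_rot: [3.141, -0.0, 1.458]
ft_force: [-0.3, -0.6, -0.4]
grip_width: 0.0485
grasp_force: 0.0
t: 21.88
tcp_pos: [0.5927, 0.2744, 0.0691]
tcp_rot: [-3.14, 0.001, 1.437]
ft_force: [0.6, -0.4, 0.1]
grip_width: 0.0485
grasp_force: 0.0
none top pin
none scene pin
pin [ 0.541  -0.0455 -0.026 ] 0.0
leaf2 [ 0.5405 -0.1018 -0.0371] 0.165
leaf2 [ 0.5408 -0.1025 -0.0675] 0.158
leaf2 [ 0.5402 -0.102  -0.0345] 0.01
leaf3 [0.5446 0.0109 3.0823] 0.088
leaf3 [0.5426 0.0108 3.1006] 0.016
leaf3 [0.5465 0.011  3.0442] 0.06
none top file
none scene file
file [0.5954 0.2895 1.4367] 0.0
```

View pics/s3.png

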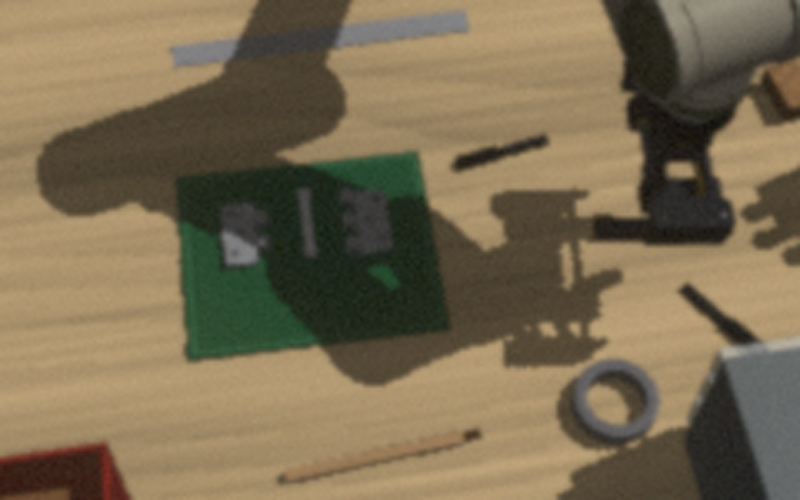

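The two leaves at (243,235) and (367,220) and the pin at (308,222) lie as intended. The gripper is over the file handle at (620,230).

```bash

python3 -m creep '[[0.1,0,0,-0.5,0,0,0],[0.1,0,0,-0.4,0,0,0],[0.1,0,0,-0.31,0,0,0],[0.1,0,0,0,0,0,0],[0.1,0,0,0,0,0,0]]'
python3 -m creep '[[-1,0,0,0,0,0,0],[-1,0,0,0,0,0,0],[-1,0,0,0,0,0,0],[-1,0,0,0,0,0,0],[-1,0,0,0,0,0,0],[-1,0,0,0,0,0,0]]' 20
python3 -m creep '[[-1,0,0,0.3,0,0,0],[-1,0,0,0.6,0,0,0],[-1,0,0,0.6,0,0,0],[-1,0,0,0.7,0,0,0],[-1,0,0,0,0,0,0],[-1,0,0,0,0,0,0]]'
```

```text
t: 23.15
tcp_pos: [0.5931, 0.2745, 0.0208]
tcp_rot: [-3.141, 0.0, 1.436]
ft_force: [-0.2, 0.2, 1.2]
grip_width: 0.0482
grasp_force: 0.0
t: 23.65
tcp_pos: [0.5932, 0.2746, 0.0214]
tcp_rot: [3.141, -0.0, 1.436]
ft_force: [-0.3, -0.6, 2.6]
grip_width: 0.0196
grasp_force: 20.0
t: 24.15
tcp_pos: [0.5936, 0.2747, 0.1111]
tcp_rot: [3.138, -0.001, 1.437]
ft_force: [-0.3, -0.3, -1.4]
grip_width: 0.0198
grasp_force: 20.0
```

```bash

python3 -m creep '[[-1,0.046,-0.703,0,0,0,0.103],[-1,0.046,-0.703,0,0,0,0.103],[-1,0.046,-0.703,0,0,0,0.103],[-1,0.046,-0.703,0,0,0,0.103],[-1,0.046,-0.703,0,0,0,0.103],[-1,0.046,-0.703,0,0,0,0.103]]'
python3 -m creep '[[-1,0.046,-0.703,0,0,0,0.103],[-1,0.046,-0.703,0,0,0,0.103],[-1,0.046,-0.703,0,0,0,0.103],[-1,0.046,-0.703,0,0,0,0.103],[-1,0.046,-0.703,0,0,0,0.103],[-1,0.046,-0.703,0,0,0,0.103],[-1,0,0,0,0,0,0],[-1,0,0,0,0,0,0]]'
python3 -m creep '[[-1,0,0,-0.6,0,0,0],[-1,0,0,-0.5,0,0,0],[-1,0,0,0,0,0,0],[-1,0,0,0,0,0,0]]'
python3 - <<'E'
from fit import *
c=cap('scene');i=c['image']
cv2.imwrite('pics/s4.png',cv2.resize(i[110:260,140:380,::-1],(800,500),interpolation=cv2.INTER_CUBIC))
E
```

```text
t: 24.65
tcp_pos: [0.6034, 0.1045, 0.1079]
tcp_rot: [-3.139, 0.0, 1.491]
ft_force: [0.1, -0.6, -1.4]
grip_width: 0.0196
grasp_force: 20.0
t: 25.32
tcp_pos: [0.6146, -0.064, 0.1079]
tcp_rot: [-3.14, -0.001, 1.542]
ft_force: [0.1, 0.2, -0.6]
grip_width: 0.0198
grasp_force: 20.0
t: 25.65
tcp_pos: [0.6146, -0.0617, 0.0642]
tcp_rot: [-3.139, -0.001, 1.545]
ft_force: [0.6, -0.0, -0.2]
grip_width: 0.0196
grasp_force: 20.0
```

View pics/s4.png

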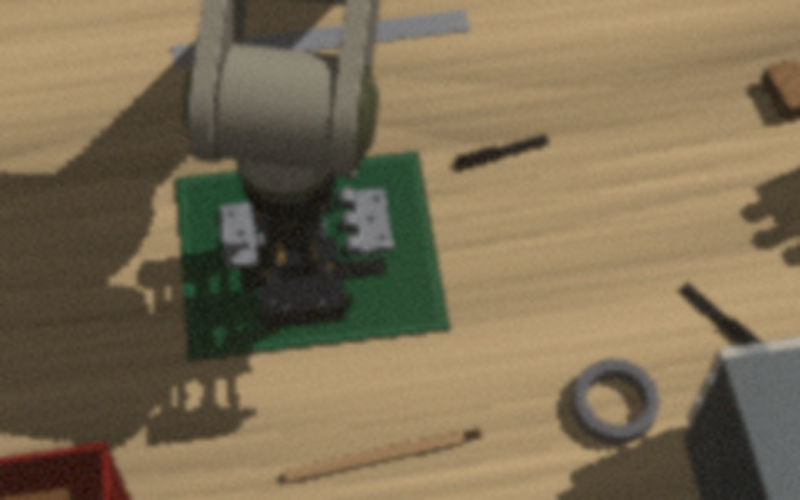

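The file is held level above its place, with its blade reaching (385,268). Lowering it now.

```bash

python3 -m creep '[[-1,0.03,0,-0.4,0,0,0],[-1,0,0,-0.35,0,0,0],[-1,0,0,-0.25,0,0,0],[-1,0,0,0,0,0,0],[-1,0,0,0,0,0,0]]'
python3 -m creep '[[-0.4,0,0,0,0,0,0],[-0.3,0,0,0,0,0,0],[-0.3,0,0,0,0,0,0],[-0.3,0,0,0.3,0,0,0],[-0.3,0,0,0.6,0,0,0],[-0.3,0,0,0.8,0,0,0],[-0.3,0,0,0.8,0,0,0],[-0.3,0,0,0.8,0,0,0]]'
python3 -m creep '[[-0.3,0.1,0.9,0.2,0,0,0],[-0.3,0,0.9,0.2,0,0,0],[-0.3,0,0.9,0.2,0,0,0],[-0.3,-0.2,0.9,0.2,0,0,0],[-0.3,-0.2,0.9,0.2,0,0,0],[-0.3,-0.2,0.9,0.2,0,0,0],[-0.3,-0.4,0.9,0,0,0,0],[-0.3,-0.4,0.9,0,0,0,0]]'
python3 -m creep '[[-0.3,-0.6,0.5,0,0,0,0],[-0.3,-0.6,0.5,0,0,0,0],[-0.3,-0.6,0.5,0,0,0,0],[-0.3,0,0,0,0,0,0],[-0.3,0,0,0,0,0,0]]'
python3 - <<'E'
from fit import *
P={n:fit(n,np.array(p),z,verbose=False) for n,p,z in [('pin',[.541,-.0455,-.026],.0085),('leaf2',[.5395,-.1028,-.026],.003),('leaf3',[.5425,.0112,3.116],.003),('file',[.616,-.0477,1.545],.003),('mat',[.566,-.0464,-.026],0)]}
for n in P:print(n,P[n].round(4))
def inf(a,b):
    d=P[a][:2]-P[b][:2];t=P[b][2];return np.round([np.cos(t)*d[0]+np.sin(t)*d[1],-np.sin(t)*d[0]+np.cos(t)*d[1]],4)
print('pin in l3,l2,file',inf('pin','leaf3'),inf('pin','leaf2'),inf('pin','file'))
for n in P: print(n,'in mat',inf(n,'mat'))
c=cap('scene');i=c['image']
cv2.imwrite('pics/s5.png',cv2.resize(i[110:260,140:380,::-1],(800,500),interpolation=cv2.INTER_CUBIC))
E
```

```text
t: 26.12
tcp_pos: [0.6166, -0.0628, 0.0256]
tcp_rot: [3.141, 0.0, 1.545]
ft_force: [0.2, 0.2, -0.8]
grip_width: 0.0198
grasp_force: 20.0
t: 26.78
tcp_pos: [0.6161, -0.0629, 0.1596]
tcp_rot: [3.141, 0.0, 1.544]
ft_force: [0.7, 0.1, -0.9]
grip_width: 0.0306
grasp_force: 0.0
t: 27.45
tcp_pos: [0.5636, 0.2267, 0.2066]
tcp_rot: [3.14, -0.0, 1.544]
ft_force: [0.2, 0.5, 0.1]
grip_width: 0.0306
grasp_force: 0.0
t: 27.87
tcp_pos: [0.4915, 0.2859, 0.2063]
tcp_rot: [3.14, -0.0, 1.547]
ft_force: [-0.4, -1.4, 0.0]
grip_width: 0.0307
grasp_force: 0.0
none top pin
none scene pin
pin [ 0.541  -0.0455 -0.026 ]
leaf2 [ 0.5406 -0.1029 -0.0605]
leaf3 [0.5435 0.0105 3.1001]
file [ 0.6186 -0.048   1.5326]
mat [ 0.5664 -0.0463 -0.0293]
pin in l3,l2,file [0.0002 0.0561] [-0.003   0.0573] [-0.0004  0.0776]
pin in mat [-0.0254  0.0001]
leaf2 in mat [-0.0242 -0.0573]
leaf3 in mat [-0.0246  0.0561]
file in mat [ 0.0522 -0.0002]
mat in mat [0. 0.]
```

View pics/s5.png

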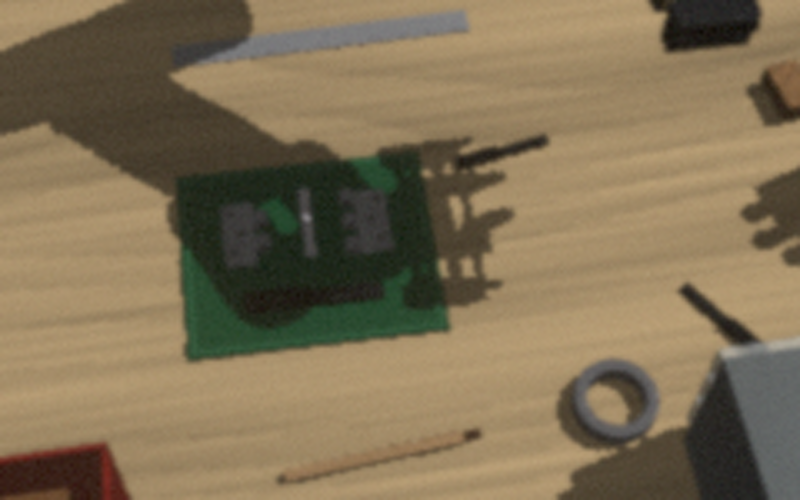

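The pin, at (305,188)–(313,257), was missed by the network, so I check it from those pixels.

```bash
python3 - <<'E'
from fit import *
c=cap('scene')
w=unproj(c,np.array([[305,188],[313,257]])/(10/3)+[140,110]-.35,.0085);d=w[1]-w[0]
print(w.round(4),w.mean(0).round(4),np.hypot(*d),np.arctan2(d[1],d[0]))
E
```

```text
[[ 0.4994 -0.0409]
 [ 0.5772 -0.0437]] [ 0.5383 -0.0423] 0.0778480564257029 -0.03629819461672659
```

```bash
python3 -c "
from bench import r
print(r.finish_job())"
```

```text
the job is handed in; nothing more can be done
None
```

The job is handed in, with no verdict shown: the pin, both leaves and the largest file are laid out on the mat, my measurements put all four within the limits (the pin checked only by pixels read off the last picture), and I saw no contact with the tape roll, cork block, jar or pencil.

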